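Sort fire-stock from weaving bamboo by the hearth

ROBOT

A 6-joint arm with a two-finger parallel gripper is mounted at the origin on the work surface. World frame = base frame: x ahead of the robot, y to its left, z up, the work surface at z = 0. Lengths are in m, angles in rad, forces in N, time in s.
With the tool pointing down it reaches from about 0.225 to 0.875 m from the base axis. Payload 3.4 kg.
Tool frame: the origin (TCP) lies at the very end of the fingers, on their centre line; the grasp point (between the pads) lies 19 mm behind it; z points along the fingers, y is the direction in which the jaws open and shut (so a half turn about z gives the same grasp; the last joint's range is limited). The gripper opens to 85 mm and grips with 20 to 120 N. Pads are 22 mm wide; open, the fingers measure 114 mm over their backs; the gripper's body (76 mm by 85 mm) begins 54 mm behind the grasp point. The pads swing forward as they close: fully open they stand 13 mm farther back than shut.
Start: joints at [0.984, 0.276, 1.505, -0, 1.361, -0.121], TCP at [0.258, 0.514, 0.231] pointing down, gripper open.
Joint ranges: [-2.89, 2.89], [-0.75, 2.08], [0.22, 2.7], [-1.18, 4.32], [0.11, 2.71], [-2.7, 2.7]. Speed limits (rad/s): [2.57, 2.57, 3.14, 3.14, 3.14, 3.14].

INTERFACE

Orientations are given as a unit quaternion [w, x, y, z].
In Python, from rig import telemetry, imaging, manip, finder gives the robot as it stands.
- The arm moves only by the tool arm_command, never from a script. Its argument "steps" is a list of rows, each a list of 3 entries, a list of its own where there are three numbers: the turn, a rotation vector about the world's x, y, z in rad, then the shift along the world's x, y, z in mm, then the closure in counts, from 0 (fully open) to 255 (shut). In form: [[[rx, ry, rz], [dx, dy, dz], grip], ...]. A call has 1 to 20 rows; each row shifts and turns the commanded pose from where the row before left it; what a row does not reach is not made up. A row lasts 1/8 s, in which the tool goes at most 62.5 mm and 10.7 degrees, less where a joint would pass 70% of its speed; a pose out of reach is approached as far as the arm can. A call is refused whole if a number of a shift passes 62.5 or a number of a turn 0.188, either way. A call with a gripper value outside its range is refused whole. The fingers move at their own pace and stop on an object; "newtons" is the grip in N (left out, the last holds). Time passes only in rows, so rows that do not move let the fingers close. It gives the time, the measured TCP pose, the force and the opening at its end, in the units of the state.
- telemetry.get_state(): the state, without advancing time (a new reading comes with each control period).
- imaging.get_image(name): name is "scene" or "top"; returns the picture (400x640x3 uint8, blue, green, red); there is no depth.
- imaging.camera_params(name): a dict with "intrinsics" (3x3 intrinsics, pixels), "R" (3x3) and "t" (3): a world point X has camera coordinates R X + t. Camera axes: x right, y down, z forward; pixel columns grow to the right and rows downward; lengths in m; the calibration is good to about 2 mm. A picture is of the moment at which its call begins. camera_params takes no time and is no camera call.
- manip.sign_off(): hands the job in, once; it reports no verdict.
Trained networks look in the newest picture that a camera, given by its name, has taken for a name from the list of things; names that differ only in an ending like _2 or _b are one class to them, and where a whole thing is asked for, a point or a joint stands for the part that bears it (a point fixed in the world has none). Each returns a list of dicts, best first, with "score" (0 to 1); they miss things now and then, are a little off and sometimes report something else, mostly with a low value. They report only what shows in the picture. A call takes as long as a camera call.
- finder.cut_out(camera, thing): "pixels" (400x640 bool, what is visible of it) and "extent" ([left, top, width, height] in pixels, round what is visible of it).
The state is a dict: "clock": time; "qpos": joint angles; "qd": joint speeds; "effort": joint torques, N m; "position": TCP position; "ee_rot": TCP orientation; "contact_force": force on the tool from outside, world axes, zero at the start; "moment": the same for the moment, N m; "width": finger opening in m.
Only numpy, scipy, OpenCV 4.12 (cv2) and the standard library are available. Lean on these libraries where they do the work, as an engineer would, in place of code of your own. Each camera call takes 0.05 s, during which the arm holds its last target.

TASK

Sort the mixed pieces on the bench for the evening fire: the bark-covered billet goes into the slatted wooden crate and the two sticks of split kindling into the woven basket, all lying flat inside. Bamboo bursts in a fire, so lay the two bamboo tubes on the drying rack instead, each across both rails in its own gap between the pegs, with its ends overhanging about evenly. Leave the tea bowl and the billhook where they are.

Things in the scene. Friction and masses are not known exactly. Their poses are not given: they have to be found in the camera images.
- bamboo_a_center (a point): Bamboo tube, yellow-green with two darker node rings and dark hollow-looking ends, 160 mm long, 36 mm thick (slightly flattened all round, so it does not roll away), about 60 g. Its origin is at its very centre; its x axis runs along its length (which end is which does not matter); it starts lying flat on the bench, the centre half its thickness up.
- bamboo_b_center (a point): The other bamboo tube, just like the first, yellow-green with two darker node rings and dark hollow-looking ends, 160 mm long, 36 mm thick (slightly flattened all round, so it does not roll away), about 60 g. Its origin is at its very centre; its x axis runs along its length (which end is which does not matter); it starts lying flat on the bench, the centre half its thickness up.
- kindling_a_center (a point): Stick of split kindling, pale wood with square corners and a dark strip of bark along one edge, 140 mm long, 24 mm wide, 22 mm high, about 45 g. Its origin is at its very centre; its x axis runs along its length (which end is which does not matter); it starts lying flat on the bench, the centre half its thickness up.
- kindling_b_center (a point): The other stick of split kindling, pale wood with square corners and a dark strip of bark along one edge, 140 mm long, 24 mm wide, 22 mm high, about 45 g. Its origin is at its very centre; its x axis runs along its length (which end is which does not matter); it starts lying flat on the bench, the centre half its thickness up.
- billet_center (a point): Firewood billet, a round branch in dark brown bark with pale sawn ends, 150 mm long, 40 mm thick (slightly flattened all round, so it does not roll away), about 140 g. Its origin is at its very centre; its x axis runs along its length (which end is which does not matter); it starts lying flat on the bench, the centre half its thickness up.
- crate: Slatted crate of light wood for firewood, open on top, fixed: 160 mm along its x, 210 mm along its y, 50 mm high; walls 8 mm thick, inner floor 8 mm above the bench. Only along its y is it long enough inside (194 mm) for the billet to lie flat. Origin: centre of its underside, z up.
- basket: Woven basket of dark brown bamboo strips with a pale rim, for kindling, rectangular, open on top, fixed to the bench: 180 mm along its x, 210 mm along its y, 51 mm high at the rim; walls 6 mm thick (rim 10 mm), inner floor 6 mm above the bench. Origin: centre of its underside, z up.
- rack: Low bamboo drying rack, fixed. Two dark rails 190 mm long, 20 mm wide, run along its x at y = -50 and +50 mm, tops 52 mm above the bench. On each stand three 10 mm pegs at x = -70, 0, +70 mm, tops at 80 mm: two gaps 60 mm wide, centred at x = -35 and +35. A tube lies along y over both rails, centre 70 mm up. Empty between the rails but for 29 mm high feet at x = -83, +83. Origin: middle, bench height.
- tea_bowl: Blue ceramic tea bowl, 90 mm across, 48 mm high, loose, beyond the work; leave it alone. Origin: centre of its underside.
- billhook_tip (a point): Billhook lying flat, wooden handle and dark steel blade, 250 mm long, 40 mm wide, up to 25 mm high, loose, beyond the work; leave it alone. The point is in the blade near its tip (the end away from the handle, which lies 240 mm off along -x); x axis along the blade.

How it is judged:
At the end, for the whole second after the job is handed in: At rest: both tubes across both rails between the pegs (30 mm endways, 0.3 rad square to rails, level to 0.15 rad); both kindling sticks inside the basket, level to 0.35 rad, centre under 55 mm high; billet on the crate floor, level to 0.2 rad, centre within 56 x 45 mm of its middle (x of bamboo_a_center in the frame of rack between -0.065 and 0.065 m and y of bamboo_a_center in the frame of rack between -0.03 and 0.03 m and z of bamboo_a_center in the frame of rack between 0.062 and 0.08 m and angle between the x axis of each of bamboo_a_center, bamboo_b_center and the y axis of rack, either way round below 0.3 rad and angle between bamboo_a_center's own x axis and vertical between 1.42 and 1.72 rad and x of bamboo_b_center in the frame of rack between -0.065 and 0.065 m and y of bamboo_b_center in the frame of rack between -0.03 and 0.03 m and z of bamboo_b_center in the frame of rack between 0.062 and 0.08 m and angle between bamboo_b_center's own x axis and vertical between 1.42 and 1.72 rad and x of kindling_a_center in the frame of basket between -0.075 and 0.075 m and y of kindling_a_center in the frame of basket between -0.092 and 0.092 m and z of kindling_a_center in the frame of basket between 0.01 and 0.055 m and angle between kindling_a_center's own x axis and vertical between 1.22 and 1.92 rad and x of kindling_b_center in the frame of basket between -0.075 and 0.075 m and y of kindling_b_center in the frame of basket between -0.092 and 0.092 m and z of kindling_b_center in the frame of basket between 0.01 and 0.055 m and angle between kindling_b_center's own x axis and vertical between 1.22 and 1.92 rad and x of billet_center in the frame of crate between -0.056 and 0.056 m and y of billet_center in the frame of crate between -0.045 and 0.045 m and z of billet_center in the frame of crate between 0.02 and 0.042 m and angle between billet_center's own x axis and vertical between 1.37 and 1.77 rad and linear speed of each of bamboo_a, bamboo_b, kindling_a, kindling_b, billet below 0.02 m/s); the robot touches nothing.
It fails at once if the tea bowl is disturbed (moved more than 30 mm) (distance of tea_bowl from where it was at the start of the episode above 0.03 m).
It fails at once if the billhook is disturbed (moved more than 30 mm) (distance of billhook_tip from where it was at the start of the episode above 0.03 m).
It also fails if it takes over 125 s, if anything falls off the work surface, if the arm or the gripper's body presses on something with over 40 N, if the wrist force passes 120 N, or if a joint passes its speed limit or range.

## Working session

There is one attempt and no reset: what is moved stays moved. The work goes in short steps, Python scripts to look and compute and a tool call to move; the robot and the scene stay as the last step left them, time stands still between calls to the robot, and variables do not carry over. Pictures are saved under pics/ and viewed, and the job is handed in when it is done.

Besides the shell and the picture viewer there is one more tool, called after "Call:" in YAML: its name, and indented under it one key for each argument. arm_command: Moves the arm, as the interface text tells. Its arguments: {"type":"object","properties":{"steps":{"type":"array"},"newtons":{"type":"number"}},"required":["steps"]}

```bash
ls; mkdir -p pics
python3 - <<'E'
from rig import telemetry, imaging, manip, finder
import cv2
s=telemetry.get_state(); print(s)
for n in ("scene","top"):
    cv2.imwrite(f"pics/{n}0.png",imaging.get_image(n)); print(n,imaging.camera_params(n))
E
```

```text
pics
{'clock': 0.0, 'qpos': array([ 9.83966159e-01,  2.76598843e-01,  1.50613666e+00, -1.31387607e-05,
        1.36070534e+00, -1.21039350e-01]), 'qd': array([-1.22413404e-03,  1.05601403e-03,  1.41556089e-03, -1.32006370e-05,
        3.28509126e-04, -1.58192822e-03]), 'effort': array([-8.04416486e-04, -4.16783702e+01, -2.45804143e+01, -4.78054153e-04,
        1.13012563e-02,  1.61496075e-05]), 'position': array([0.2579816 , 0.51328183, 0.23043612]), 'ee_rot': array([-3.14257827e-04,  2.30794289e-01,  9.73002129e-01, -8.69042477e-04]), 'contact_force': array([-0.53875925, -0.57624984, -0.06419083]), 'moment': array([ 0.00332248, -0.05691214, -0.04773338]), 'width': 0.0858154135114412}
scene {'intrinsics': array([[409.88259985,   0.        , 316.28102554],
       [  0.        , 409.88259985, 195.34982349],
       [  0.        ,   0.        ,   1.        ]]), 'R': array([[ 0.76050384,  0.64928678,  0.00778351],
       [ 0.43786166, -0.50393822, -0.74452901],
       [-0.47949044,  0.56962527, -0.66754474]]), 't': array([-0.47246792, -0.22453739,  1.48167839])}
top {'intrinsics': array([[454.38064446,   0.        , 322.80127301],
       [  0.        , 454.38064446, 198.55804019],
       [  0.        ,   0.        ,   1.        ]]), 'R': array([[ 0.02736774, -0.99958271,  0.00924147],
       [-0.99577369, -0.02807191, -0.08744553],
       [ 0.08766846, -0.00680923, -0.99612644]]), 't': array([-0.01232669,  0.6301415 ,  1.35758234])}
```

View pics/scene0.png

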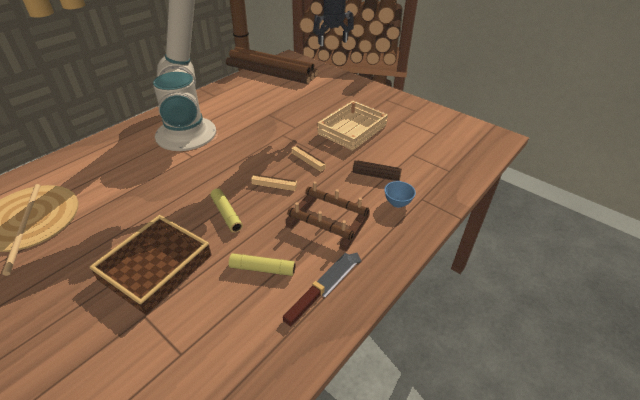

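View pics/top0.png

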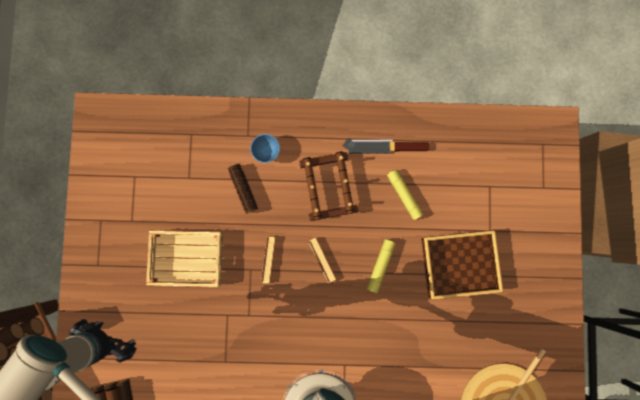

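```bash
cat > h.py <<'E'
from rig import telemetry, imaging, manip, finder
import numpy as np, cv2
C={n:imaging.camera_params(n) for n in("scene","top")}
def P(n): c=C[n]; return c["intrinsics"]@np.c_[c["R"],c["t"]]
def tri(a,b): # a scene px, b top px
    X=cv2.triangulatePoints(P("scene"),P("top"),np.array(a,float).reshape(2,1),np.array(b,float).reshape(2,1)).ravel(); X=X[:3]/X[3]
    r=[np.linalg.norm(proj(n,X)-p) for n,p in(("scene",a),("top",b))]
    return X,max(r)
def proj(n,X): p=P(n)@np.r_[X,1]; return p[:2]/p[2]
def onplane(n,uv,z):
    c=C[n]; uv=np.atleast_2d(uv).astype(float); d=(np.linalg.inv(c["intrinsics"])@np.c_[uv,np.ones(len(uv))].T).T@c["R"]
    o=-c["R"].T@c["t"]; s=(z-o[2])/d[:,2]; return o+d*s[:,None]
def rect(n,m,z):
    ys,xs=np.nonzero(m); w=onplane(n,np.c_[xs,ys],z)[:,:2]
    (c,(a,b),_)=r=cv2.minAreaRect((w*1000).astype(np.float32)); bx=cv2.boxPoints(r)
    e=bx[1]-bx[0]; f=bx[2]-bx[1]; l=e if np.linalg.norm(e)>np.linalg.norm(f) else f
    return w.mean(0)*1000,np.array(c),sorted((a,b)),np.degrees(np.arctan2(l[1],l[0]))%180
def cen(m): ys,xs=np.nonzero(m); return np.array([xs.mean(),ys.mean()])
E
python3 - <<'E'
from h import *
imgs={n:imaging.get_image(n) for n in C}
np.set_printoptions(precision=1,suppress=True)
for t,z in (("bamboo_a_center",.018),("kindling_a_center",.011),("billet_center",.02),("crate",.05),("basket",.051),("rack",.052),("tea_bowl",.048),("billhook_tip",.012)):
    R={n:[d for d in finder.cut_out(n,t) if d["score"]>.2] for n in("scene","top")}
    for n in R:
        for d in R[n]: cv2.putText(imgs[n],t[:4],tuple(int(v) for v in cen(d["pixels"])),0,.35,(255,255,255),1); imgs[n][cv2.morphologyEx(d["pixels"].astype(np.uint8),cv2.MORPH_GRADIENT,np.ones((2,2)))>0]=(0,0,255)
    for d in R["top"]:
        print(t,round(d["score"],2),d["extent"],*[np.asarray(v) for v in rect("top",d["pixels"],z)])
        for e in R["scene"]:
            X,r=tri(cen(e["pixels"]),cen(d["pixels"]))
            if r<6: print("    tri",X*1000,"res",round(r,1),"sc",round(e["score"],2))
for n in imgs: cv2.imwrite(f"pics/seg_{n}.png",imgs[n])
E
```

```text
bamboo_a_center 0.83 [364.7, 238.8, 26.2, 52.3] [ 430.9 -174.9] [ 432.4 -175.5] [ 38.1 164.9] 159.34152
    tri [ 431.3 -174.6   13.3] res 0.5 sc 0.68
kindling_a_center 0.63 [307.6, 239.1, 22.5, 47.4] [444.5   6. ] [444.1   4.9] [ 25.9 141. ] 28.364681
    tri [444.6   6.2  10.8] res 0.1 sc 0.92
billet_center 0.65 [227.9, 165.7, 33.2, 44.2] [655.  252.6] [657.  253.3] [ 44.1 158.8] 23.922985
    tri [655.9 253.4  18.7] res 0.4 sc 0.6
billet_center 0.48 [259.4, 238.3, 16.2, 45.8] [437.5 168. ] [440.  167.8] [ 31.1 140.8] 174.93964
crate 0.67 [145.5, 230.5, 75.6, 56.2] [439.3 410.7] [438.4 410.1] [162.3 218.4] 90.180984
    tri [436.6 419.4  17.5] res 0.4 sc 0.68
basket 0.96 [419.7, 231.5, 81.6, 66.6] [ 443.6 -411.1] [ 444.  -411.2] [184.  223.2] 97.38211
    tri [ 442.  -420.9   18.9] res 0.1 sc 0.79
rack 0.83 [301.0, 152.0, 56.1, 67.5] [673.5  -6.8] [670.   -8.9] [142.1 191. ] 12.19385
    tri [675.7  -7.5  27.4] res 0.3 sc 0.75
tea_bowl 0.69 [247.7, 135.0, 32.7, 27.0] [777.1 187. ] [777.3 187.6] [85.8 86.8] 46.62228
    tri [778.9 188.1  37.7] res 0.1 sc 0.71
billhook_tip 0.96 [343.5, 139.5, 84.9, 14.0] [ 800.6 -173.8] [ 798.2 -186. ] [ 45.4 265.6] 90.231804
    tri [ 801.  -179.4   -6.7] res 2.3 sc 0.85
billhook_tip 0.25 [228.5, 164.9, 30.7, 46.8] [657.8 255. ] [658.  254.2] [ 44.9 156.3] 24.996767
```

View images.

View pics/seg_top.png

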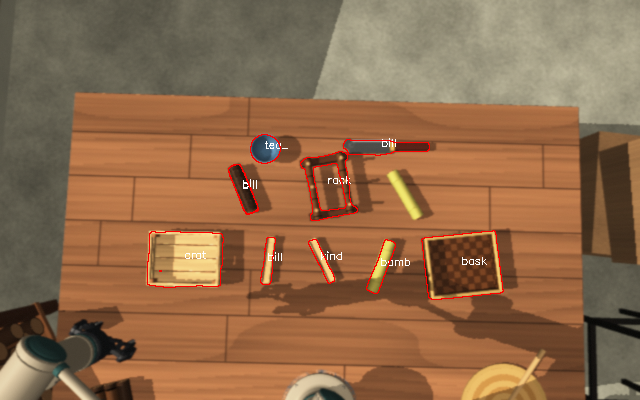

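Run:
```python
from h import *
np.set_printoptions(precision=1,suppress=True)
imgs={n:imaging.get_image(n) for n in C}
for t,z in (("bamboo_b_center",.018),("kindling_b_center",.011),("rack",.052),("crate",.05),("basket",.051)):
    R={n:[d for d in finder.cut_out(n,t) if d["score"]>.05] for n in("scene","top")}
    for n in R:
        for d in R[n]: print(t,n,round(d["score"],2),d["extent"])
    for d in R["top"]:
        print(t,round(d["score"],2),*[np.asarray(v) for v in rect("top",d["pixels"],z)])
        for e in R["scene"]:
            X,r=tri(cen(e["pixels"]),cen(d["pixels"]))
            if r<6: print("    tri",X*1000,"res",round(r,1),"sc",round(e["score"],2))
im=imaging.get_image("top")
a=cv2.resize(im[140:310,140:510],None,fx=2.1,fy=2.1,interpolation=cv2.INTER_CUBIC);cv2.imwrite("pics/topz.png",a)
im=imaging.get_image("scene")
a=cv2.resize(im[95:335,90:420],None,fx=2.4,fy=2.4,interpolation=cv2.INTER_CUBIC);cv2.imwrite("pics/scz.png",a)
```

```text
bamboo_b_center scene 0.73 [230.6, 252.1, 67.5, 26.9]
bamboo_b_center scene 0.67 [283.3, 252.9, 76.8, 71.5]
bamboo_b_center scene 0.21 [245.9, 174.4, 51.9, 18.2]
bamboo_b_center top 0.9 [387.5, 168.4, 32.4, 53.0]
bamboo_b_center top 0.47 [420.6, 229.8, 80.3, 67.8]
bamboo_b_center 0.9 [ 650.6 -245.8] [ 651.8 -245.5] [ 38.2 167.1] 30.779211
    tri [ 651.1 -245.4   17.5] res 0.4 sc 0.73
bamboo_b_center 0.47 [ 441.  -420.9] [ 440.9 -420.5] [190.5 226.6] 98.23441
kindling_b_center top 0.73 [262.3, 236.1, 15.2, 46.1]
kindling_b_center top 0.17 [247.1, 135.2, 31.3, 24.2]
kindling_b_center 0.73 [440.8 168.4] [441.  168.1] [ 27.1 138.9] 174.46738
kindling_b_center 0.17 [784.7 192.2] [784.5 193.8] [88.3 90.3] 91.6916
rack scene 0.83 [289.7, 182.3, 80.6, 69.0]
rack top 0.84 [299.1, 150.5, 61.2, 72.2]
rack 0.84 [669.6  -8.1] [668.9  -9.6] [149.5 194.3] 12.397508
    tri [673.5  -7.7  25.6] res 0.6 sc 0.83
crate scene 0.78 [317.1, 104.6, 68.1, 47.6]
crate top 0.88 [143.3, 232.4, 78.2, 52.8]
crate 0.88 [438.9 410.7] [439.1 410.6] [161.4 221.5] 91.29333
    tri [436.3 419.8  16.7] res 0.3 sc 0.78
basket scene 0.63 [92.0, 213.6, 118.2, 96.4]
basket top 0.84 [422.5, 228.9, 79.1, 64.9]
basket 0.84 [ 443.8 -410.5] [ 445.2 -409.6] [186.8 224.3] 97.33562
    tri [ 441.9 -420.8   18.6] res 0.1 sc 0.63
```

View pics/topz.png

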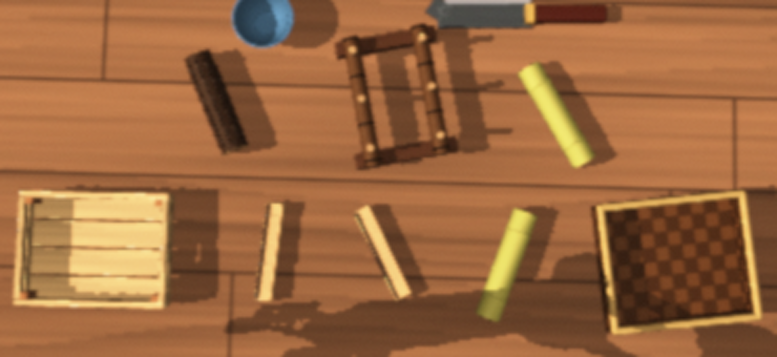

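View pics/scz.png

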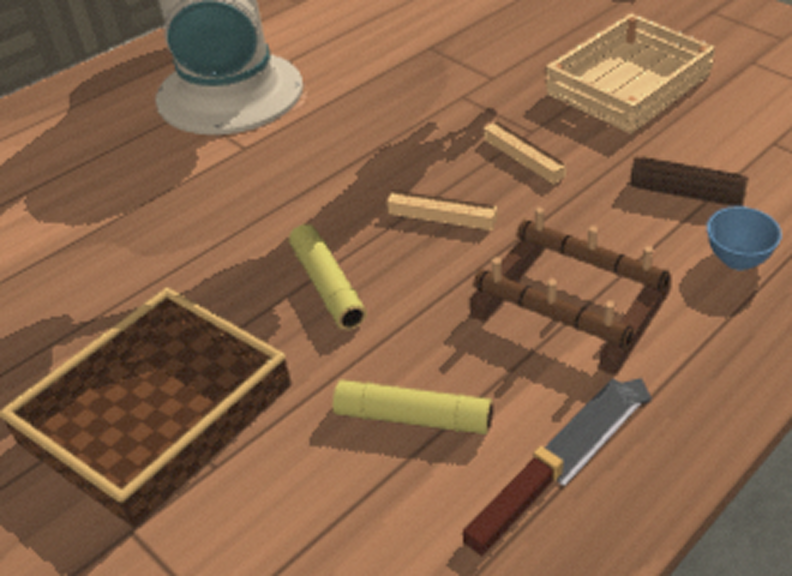

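```bash
cat >> h.py <<'E'
from scipy.optimize import minimize
def box(lx,ly,z0,z1): return np.array([[sx*lx/2,sy*ly/2,z] for sx in(1,-1) for sy in(1,-1) for z in(z0,z1)])
def cyl(l,d): a=np.arange(12)*np.pi/6; return np.array([[s*l/2,d/2*np.cos(t),d/2*np.sin(t)] for s in(1,-1) for t in a])
def fit(masks,pts,x0,z,freez=True):
    S=4
    M={n:cv2.resize(m.astype(np.uint8),None,fx=S,fy=S,interpolation=cv2.INTER_LINEAR).astype(bool) for n,m in masks.items()}
    def cost(p,ret=False):
        c,s=np.cos(p[2]),np.sin(p[2]); W=pts@np.array([[c,s,0],[-s,c,0],[0,0,1]])+[p[0],p[1],p[3] if len(p)>3 else z]
        out=[]
        for n,m in M.items():
            q=np.array([proj(n,w) for w in W]); q=(q+.5)*S-.5
            h=cv2.convexHull(q.astype(np.float32)); I=np.zeros(m.shape,np.uint8); cv2.fillConvexPoly(I,np.round(h*16).astype(np.int32),1,shift=4); I=I>0
            out.append((I&m).sum()/(I|m).sum())
        return out if ret else -sum(out)/len(out)
    x=np.array(list(x0)+([z] if freez else [])); sim=np.vstack([x]+[x+d for d in np.diag([.012,.012,.1,.012][:len(x)])])
    r=minimize(cost,x,method="Nelder-Mead",options=dict(initial_simplex=sim,maxiter=250,xatol=1e-4,fatol=1e-5))
    return r.x,cost(r.x,True)
E
python3 - <<'E'
from h import *
np.set_printoptions(precision=1,suppress=True)
imgs={n:imaging.get_image(n) for n in C}
T={"bamboo_a_center":[(cyl(.16,.036),[.431,-.175,np.radians(159)],.018),(cyl(.16,.036),[.651,-.245,np.radians(31)],.018)],
"kindling_a_center":[(box(.14,.024,-.011,.011),[.4445,.006,np.radians(28)],.011),(box(.14,.024,-.011,.011),[.441,.168,np.radians(174.5)],.011)],
"billet_center":[(cyl(.15,.04),[.656,.253,np.radians(24)],.02)],
"crate":[(box(.16,.21,0,.05),[.438,.414,0.01],0)],"basket":[(box(.18,.21,0,.051),[.443,-.414,np.radians(7.4)],0)]}
for t,L in T.items():
    D={n:sum([[d for d in finder.cut_out(n,u) if d["score"]>.15] for u in {t,t.replace("_a_","_b_")}],[]) for n in C}
    for pts,x0,z in L:
        ms={}
        for n in C:
            q=proj(n,[x0[0],x0[1],z]); 
            c=[d for d in D[n] if np.linalg.norm(cen(d["pixels"])-q)<14]
            if c: ms[n]=max(c,key=lambda d:d["score"])["pixels"]
        if "top" not in ms: print(t,"no top"); continue
        x,i=fit(ms,pts,x0,z,len(ms)>1); print(t,list(ms),"xy",x[:2]*1000,"yaw",np.degrees(x[2]).round(1),"z",x[3:]*1000,"iou",np.round(i,2))
f=lambda L,s,o:[np.array(p)/s+np.array(o) for p in L]
sc=f([(497,265),(552,285),(610,308),(539,212),(593,232),(649,252)],2.4,(90,95))
tp=f([(437,145),(431,86),(420,35),(370,152),(361,98),(352,49)],2.1,(140,140))
for a,b in zip(sc,tp): X,r=tri(a,b); print("peg",X*1000,round(r,1))
X,r=tri((308.3,158.8),(269,260.5)); print("kb",X*1000,r)
E
```

```text
bamboo_a_center ['scene', 'top'] xy [ 433.  -175.6] yaw 161.2 z [19.7] iou [0.9 0.9]
bamboo_a_center ['scene', 'top'] xy [ 653.1 -244. ] yaw 31.1 z [19.1] iou [0.9 0.9]
kindling_a_center ['scene', 'top'] xy [446.2   5.3] yaw 26.7 z [11.3] iou [0.9 0.8]
kindling_a_center no top
billet_center ['scene', 'top'] xy [655.6 253. ] yaw 24.8 z [20.2] iou [0.9 0.9]
crate ['scene', 'top'] xy [439.6 415.1] yaw 0.4 z [0.5] iou [1. 1.]
basket ['scene', 'top'] xy [ 444.2 -416.4] yaw 7.4 z [-0.3] iou [1. 1.]
peg [601.7 -67.3  60.7] 2.2
peg [681.2 -58.6  73.9] 0.6
peg [752.  -42.7  73.6] 0.4
peg [587.2  25.9  71.9] 1.3
peg [661.2  39.3  74.3] 0.4
peg [730.4  54.   74.4] 0.4
kb [439.7 166.1   7.3] 1.0953021627201809
```

Call:
arm_command:
  steps:
    - [[0, 0, 0.037], [18, -34, -6], 80]
    - [[0, 0, 0.037], [18, -34, -6], 80]
    - [[0, 0, 0.037], [18, -34, -6], 80]
    - [[0, 0, 0.037], [18, -34, -6], 80]
    - [[0, 0, 0.037], [18, -34, -6], 80]
    - [[0, 0, 0.037], [18, -34, -6], 80]
    - [[0, 0, 0.037], [18, -34, -6], 80]
    - [[0, 0, 0.037], [18, -34, -6], 80]
    - [[0, 0, 0.037], [18, -34, -6], 80]
    - [[0, 0, 0.037], [18, -34, -6], 80]
    - [[0, 0, 0], [0, 0, 0], 80]
  newtons: 40

```text
clock: 3.88
position: [0.4392, 0.1719, 0.171]
ee_rot: [-0.0, 0.05, 0.999, -0.0]
contact_force: [-0.2, 1.0, 0.3]
width: 0.0586
```

```bash
cat > st.py <<'E'
from h import *
import sys
def st():
    s=telemetry.get_state(); w,x,y,z=s["ee_rot"]
    Y=[2*(x*y-w*z),1-2*(x*x+z*z),2*(y*z+w*x)]
    Z=[2*(x*z+w*y),2*(y*z-w*x),1-2*(x*x+y*y)]
    print("t",round(s["clock"],2),"tcp",(s["position"]*1000).round(1),"yaw",np.degrees(np.arctan2(Y[1],Y[0])).round(1),"Z",np.round(Z,3),"w",round(s["width"]*1000,1),"F",s["contact_force"].round(1),"q",s["qpos"].round(2))
if __name__=="__main__": st()
E
python3 st.py
python3 - <<'E'
from h import *
im=imaging.get_image("top")
a=cv2.resize(im[140:310,140:510],None,fx=2.1,fy=2.1,interpolation=cv2.INTER_CUBIC);cv2.imwrite("pics/top1.png",a)
E
```

```text
t 3.88 tcp [439.2 171.9 171. ] yaw 84.3 Z [-0.    -0.001 -1.   ] w 58.6 F [-0.2  1.   0.3] q [ 0.23  0.17  1.81 -0.    1.16 -1.25]
```

View pics/top1.png

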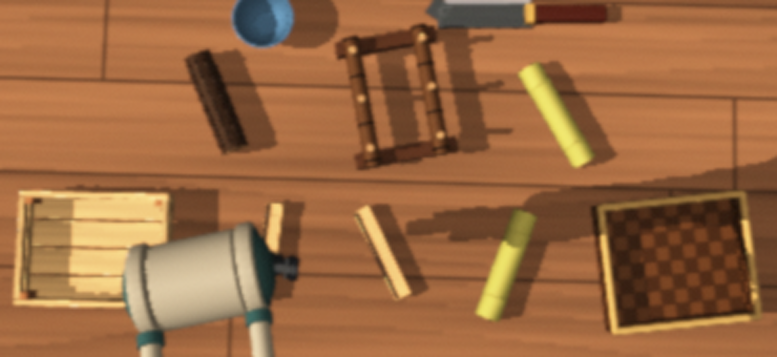

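The gripper stands over kindling_b (zoom about (275,250)), and nothing has been disturbed. Next I descend and grip.

Call:
arm_command:
  steps:
    - [[0, 0, 0], [2, -4, -28], 80]
    - [[0, 0, 0], [0, 0, -35], 80]
    - [[0, 0, 0], [0, 0, -35], 80]
    - [[0, 0, 0], [0, 0, -30], 80]
    - [[0, 0, 0], [0, 0, -20], 80]
    - [[0, 0, 0], [0, 0, -12], 80]
    - [[0, 0, 0], [0, 0, -7], 80]
    - [[0, 0, 0], [0, 0, 0], 80]
    - [[0, 0, 0], [0, 0, 0], 255]
    - [[0, 0, 0], [0, 0, 0], 255]
    - [[0, 0, 0], [0, 0, 0], 255]
    - [[0, 0, 0], [0, 0, 0], 255]
    - [[0, 0, 0], [0, 0, 0], 255]
    - [[0, 0, 0], [0, 0, 0], 255]

```text
clock: 5.68
position: [0.441, 0.1699, 0.0051]
ee_rot: [0.001, 0.048, 0.999, 0.0]
contact_force: [-0.4, 0.4, 6.4]
width: 0.0233
```

Call:
arm_command:
  steps:
    - [[0, 0, 0], [0, 0, 20], 255]
    - [[0, 0, 0], [0, 0, 40], 255]
    - [[0, 0, 0], [0, 0, 40], 255]
    - [[0, 0, -0.084], [-2, -37, 30], 255]
    - [[0, 0, -0.084], [-2, -37, 0], 255]
    - [[0, 0, -0.084], [-2, -37, 0], 255]
    - [[0, 0, -0.084], [-2, -37, 0], 255]
    - [[0, 0, -0.084], [-2, -37, 0], 255]
    - [[0, 0, -0.084], [-2, -37, 0], 255]
    - [[0, 0, -0.084], [-2, -37, 0], 255]
    - [[0, 0, -0.084], [-2, -37, 0], 255]
    - [[0, 0, -0.084], [-2, -37, 0], 255]
    - [[0, 0, -0.084], [-2, -37, 0], 255]
    - [[0, 0, -0.084], [-2, -37, 0], 255]
    - [[0, 0, -0.084], [-2, -37, 0], 255]
    - [[0, 0, -0.084], [-2, -37, 0], 255]
    - [[0, 0, -0.084], [-2, -37, 0], 255]
    - [[0, 0, -0.084], [-2, -37, 0], 255]

```text
clock: 7.92
position: [0.4098, -0.3862, 0.134]
ee_rot: [-0.0, 0.628, 0.778, 0.0]
contact_force: [0.3, -0.3, 0.2]
width: 0.0231
```

Call:
arm_command:
  steps:
    - [[0, 0, -0.084], [-2, -37, 0], 255]
    - [[0, 0, 0], [0, 0, 0], 255]
    - [[0, 0, 0], [0, 0, 0], 255]

```text
clock: 8.3
position: [0.4078, -0.4213, 0.1338]
ee_rot: [-0.001, 0.659, 0.752, 0.0]
contact_force: [-0.5, 0.8, -0.8]
width: 0.0232
```

```bash
python3 st.py
python3 - <<'E'
from h import *
im=imaging.get_image("scene")
a=cv2.resize(im[95:335,60:390],None,fx=2.4,fy=2.4,interpolation=cv2.INTER_CUBIC);cv2.imwrite("pics/s2.png",a)
E
```

```text
t 8.3 tcp [ 407.8 -421.3  133.8] yaw 7.5 Z [-0.001  0.002 -1.   ] w 23.2 F [-0.5  0.8 -0.8] q [-0.92  0.36  1.63  0.    1.15 -1.05]
```

View pics/s2.png

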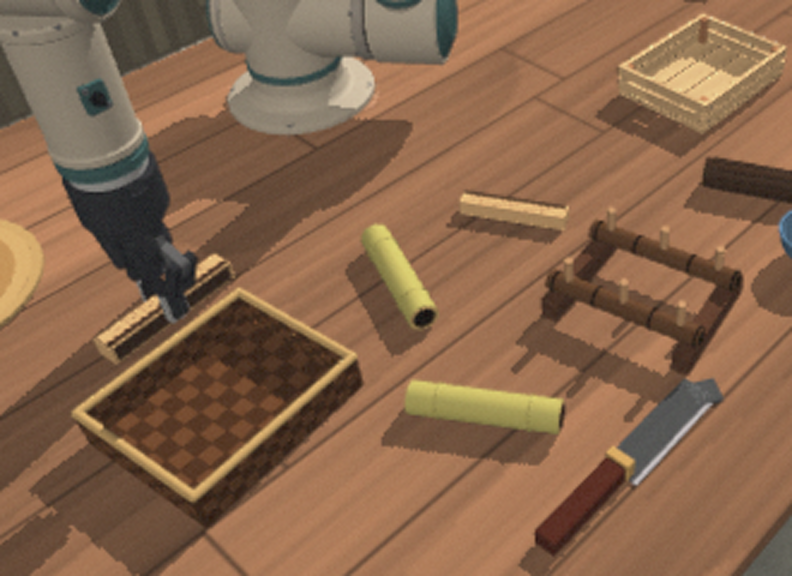

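The stick is held level and parallel to the basket's long side (zoom about (165,305)). Lowering it.

Call:
arm_command:
  steps:
    - [[0, 0, 0], [1, 0, -30], 255]
    - [[0, 0, 0], [0, 0, -35], 255]
    - [[0, 0, 0], [0, 0, -25], 255]
    - [[0, 0, 0], [0, 0, -15], 255]
    - [[0, 0, 0], [0, 0, -10], 255]
    - [[0, 0, 0], [0, 0, -6], 255]
    - [[0, 0, 0], [0, 0, 0], 255]
    - [[0, 0, 0], [0, 0, 0], 135]
    - [[0, 0, 0], [0, 0, 0], 135]
    - [[0, 0, 0], [0, 0, 0], 135]
    - [[0, 0, 0], [0, 0, 10], 135]
    - [[0, 0, 0], [0, 0, 30], 135]
    - [[0, 0, 0], [0, 0, 40], 135]
    - [[0, 0, 0], [0, 0, 40], 135]

```text
clock: 10.1
position: [0.4092, -0.4222, 0.1352]
ee_rot: [0.0, 0.659, 0.752, -0.0]
contact_force: [0.1, 0.1, 0.8]
width: 0.0401
```

```bash
python3 st.py
```

```text
t 10.1 tcp [ 409.2 -422.2  135.2] yaw 7.5 Z [ 0. -0. -1.] w 40.1 F [0.1 0.1 0.8] q [-0.92  0.36  1.63  0.    1.15 -1.05]
```

Call:
arm_command:
  steps:
    - [[0, 0, -0.102], [3, 36, 0], 80]
    - [[0, 0, -0.102], [3, 36, 0], 80]
    - [[0, 0, -0.102], [3, 36, 0], 80]
    - [[0, 0, -0.102], [3, 36, 0], 80]
    - [[0, 0, -0.102], [3, 36, 0], 80]
    - [[0, 0, -0.102], [3, 36, 0], 80]
    - [[0, 0, -0.102], [3, 36, 0], 80]
    - [[0, 0, -0.102], [3, 36, 0], 80]
    - [[0, 0, -0.102], [3, 36, 0], 80]
    - [[0, 0, -0.102], [3, 36, 0], 80]
    - [[0, 0, -0.102], [3, 36, 0], 80]
    - [[0, 0, -0.102], [3, 32, 0], 80]
    - [[0, 0, 0], [0, 0, 0], 80]
    - [[0, 0, 0], [0, 0, 0], 80]

```text
clock: 11.85
position: [0.4454, 0.0054, 0.1338]
ee_rot: [0.0, 0.971, 0.237, 0.0]
contact_force: [-0.5, -0.4, 0.5]
width: 0.0584
```

```bash
python3 st.py
python3 - <<'E'
from h import *
im=imaging.get_image("scene")
a=cv2.resize(im[95:335,60:390],None,fx=2.4,fy=2.4,interpolation=cv2.INTER_CUBIC);cv2.imwrite("pics/s3.png",a)
im=imaging.get_image("top")
a=cv2.resize(im[140:310,140:510],None,fx=2.1,fy=2.1,interpolation=cv2.INTER_CUBIC);cv2.imwrite("pics/top3.png",a)
E
```

```text
t 11.85 tcp [445.4   5.4 133.8] yaw -62.5 Z [ 0.001 -0.001 -1.   ] w 58.4 F [-0.5 -0.4  0.5] q [-0.14  0.16  1.92 -0.    1.06  0.95]
```

View pics/s3.png

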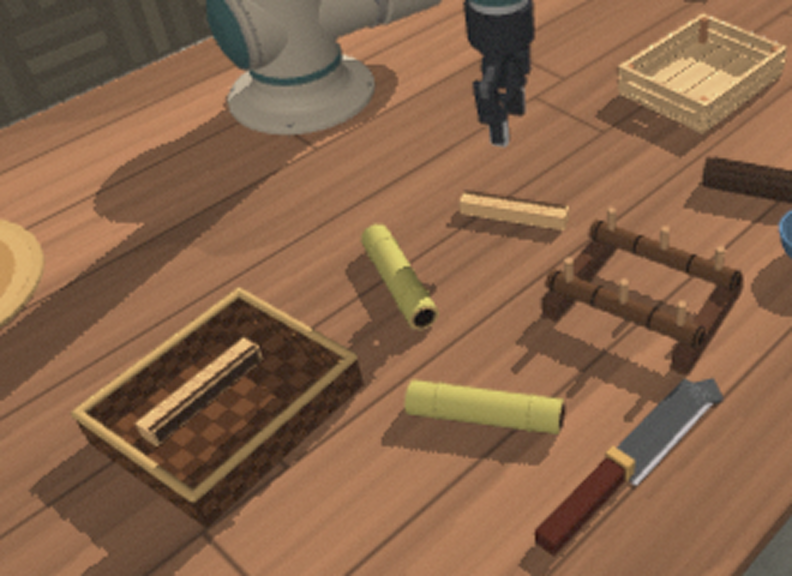

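View pics/top3.png

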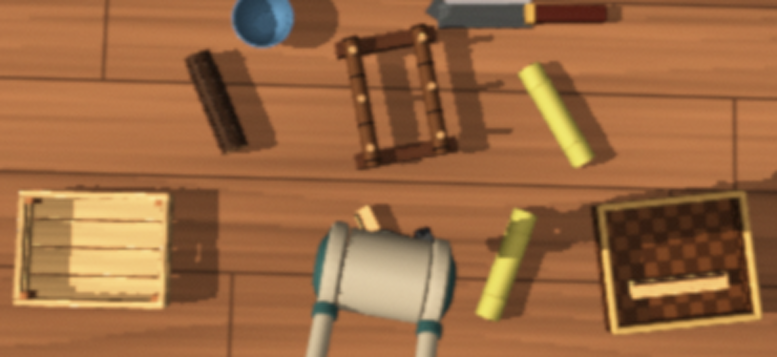

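The first stick lies flat in the basket (scene zoom about (200,390)), and the gripper is above the second. I'll pick it up and carry it over.

Call:
arm_command:
  steps:
    - [[0, 0, 0], [0, 0, -35], 80]
    - [[0, 0, 0], [0, 0, -35], 80]
    - [[0, 0, 0], [0, 0, -30], 80]
    - [[0, 0, 0], [0, 0, -18], 80]
    - [[0, 0, 0], [0, 0, -11], 80]
    - [[0, 0, 0], [0, 0, 0], 80]
    - [[0, 0, 0], [0, 0, 0], 255]
    - [[0, 0, 0], [0, 0, 0], 255]
    - [[0, 0, 0], [0, 0, 0], 255]
    - [[0, 0, 0], [0, 0, 0], 255]
    - [[0, 0, 0], [0, 0, 0], 255]
    - [[0, 0, 0], [0, 0, 20], 255]
    - [[0, 0, 0], [0, 0, 40], 255]
    - [[0, 0, 0], [0, 0, 40], 255]
    - [[0, 0, 0], [0, 0, 30], 255]

```text
clock: 13.82
position: [0.4455, 0.0058, 0.1361]
ee_rot: [0.0, 0.972, 0.237, 0.001]
contact_force: [0.2, 0.2, -0.8]
width: 0.023
```

Call:
arm_command:
  steps:
    - [[0, 0, 0.102], [2.5, -35, 0], 255]
    - [[0, 0, 0.102], [2.5, -35, 0], 255]
    - [[0, 0, 0.102], [2.5, -35, 0], 255]
    - [[0, 0, 0.102], [2.5, -35, 0], 255]
    - [[0, 0, 0.102], [2.5, -35, 0], 255]
    - [[0, 0, 0.102], [2.5, -35, 0], 255]
    - [[0, 0, 0.102], [2.5, -35, 0], 255]
    - [[0, 0, 0.102], [2.5, -35, 0], 255]
    - [[0, 0, 0.102], [2.5, -35, 0], 255]
    - [[0, 0, 0.102], [2.5, -35, 0], 255]
    - [[0, 0, 0.102], [2.5, -35, 0], 255]
    - [[0, 0, 0.102], [2.5, -32, 0], 255]
    - [[0, 0, 0], [0, 0, 0], 255]
    - [[0, 0, 0], [0, 0, 0], 255]

```text
clock: 15.58
position: [0.4748, -0.4103, 0.1339]
ee_rot: [-0.001, 0.66, 0.752, 0.0]
contact_force: [0.3, 0.4, -0.4]
width: 0.0229
```

```bash
python3 st.py
python3 - <<'E'
from h import *
im=imaging.get_image("scene")
a=cv2.resize(im[95:335,60:390],None,fx=2.4,fy=2.4,interpolation=cv2.INTER_CUBIC);cv2.imwrite("pics/s4.png",a)
E
```

```text
t 15.57 tcp [ 474.8 -410.3  133.9] yaw 7.5 Z [-0.001  0.002 -1.   ] w 22.9 F [ 0.3  0.4 -0.4] q [-0.82  0.42  1.53  0.    1.19 -0.95]
```

View pics/s4.png

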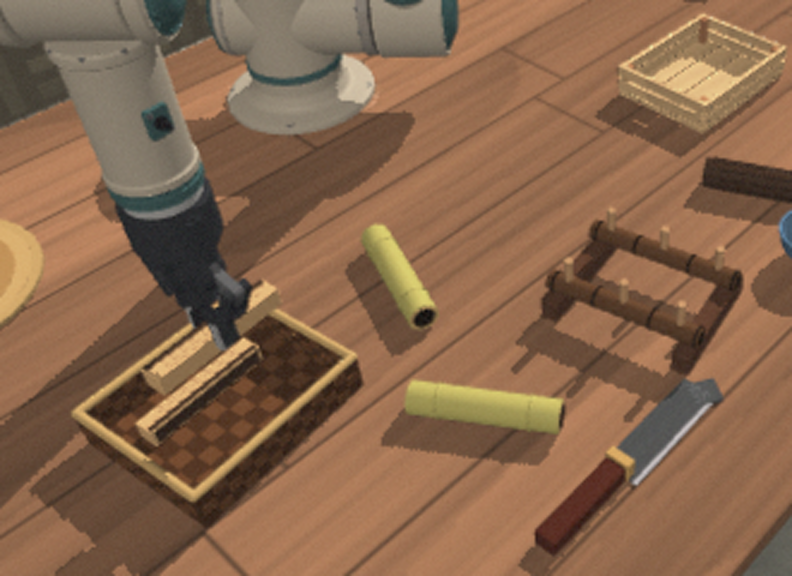

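The second stick is held level over the basket, parallel to the first. Lowering and releasing it.

Call:
arm_command:
  steps:
    - [[0, 0, 0], [2, -2, -30], 255]
    - [[0, 0, 0], [0, 0, -35], 255]
    - [[0, 0, 0], [0, 0, -25], 255]
    - [[0, 0, 0], [0, 0, -15], 255]
    - [[0, 0, 0], [0, 0, -10], 255]
    - [[0, 0, 0], [0, 0, -6], 255]
    - [[0, 0, 0], [0, 0, 0], 255]
    - [[0, 0, 0], [0, 0, 0], 135]
    - [[0, 0, 0], [0, 0, 0], 135]
    - [[0, 0, 0], [0, 0, 0], 135]
    - [[0, 0, 0], [0, 0, 10], 135]
    - [[0, 0, 0], [0, 0, 30], 135]
    - [[0, 0, 0], [0, 0, 40], 135]
    - [[0, 0, 0], [0, 0, 40], 135]

```text
clock: 17.38
position: [0.4773, -0.4132, 0.1352]
ee_rot: [0.0, 0.659, 0.752, 0.0]
contact_force: [0.7, -0.4, 0.1]
width: 0.0405
```

```bash
python3 st.py
```

```text
t 17.38 tcp [ 477.3 -413.2  135.2] yaw 7.5 Z [ 0. -0. -1.] w 40.5 F [ 0.7 -0.4  0.1] q [-0.82  0.42  1.53  0.    1.19 -0.95]
```

Call:
arm_command:
  steps:
    - [[0, 0, -0.097], [14.6, 14, 0], 40]
    - [[0, 0, -0.097], [14.6, 14, 0], 40]
    - [[0, 0, -0.097], [14.6, 14, 0], 40]
    - [[0, 0, -0.097], [14.6, 14, 0], 40]
    - [[0, 0, -0.097], [14.6, 14, 0], 40]
    - [[0, 0, -0.097], [14.6, 14, 0], 40]
    - [[0, 0, -0.097], [14.6, 14, 0], 40]
    - [[0, 0, -0.097], [14.6, 14, 0], 40]
    - [[0, 0, -0.097], [14.6, 14, 0], 40]
    - [[0, 0, -0.097], [14.6, 14, 0], 40]
    - [[0, 0, -0.097], [14.6, 14, 0], 40]
    - [[0, 0, -0.097], [14.6, 14, 0], 40]
    - [[0, 0, 0], [0, 0, 0], 40]
    - [[0, 0, 0], [0, 0, 0], 40]

```text
clock: 19.12
position: [0.652, -0.2456, 0.1336]
ee_rot: [0.0, 0.964, 0.266, -0.0]
contact_force: [-0.0, -0.0, -0.4]
width: 0.0714
```

```bash
python3 st.py
python3 - <<'E'
from h import *
im=imaging.get_image("scene")
a=cv2.resize(im[95:335,60:390],None,fx=2.4,fy=2.4,interpolation=cv2.INTER_CUBIC);cv2.imwrite("pics/s5.png",a)
E
```

```text
t 19.12 tcp [ 652.  -245.6  133.6] yaw -59.1 Z [-0.    -0.001 -1.   ] w 71.4 F [-0.  -0.  -0.4] q [-0.46  0.52  1.37 -0.    1.26  0.57]
```

View pics/s5.png

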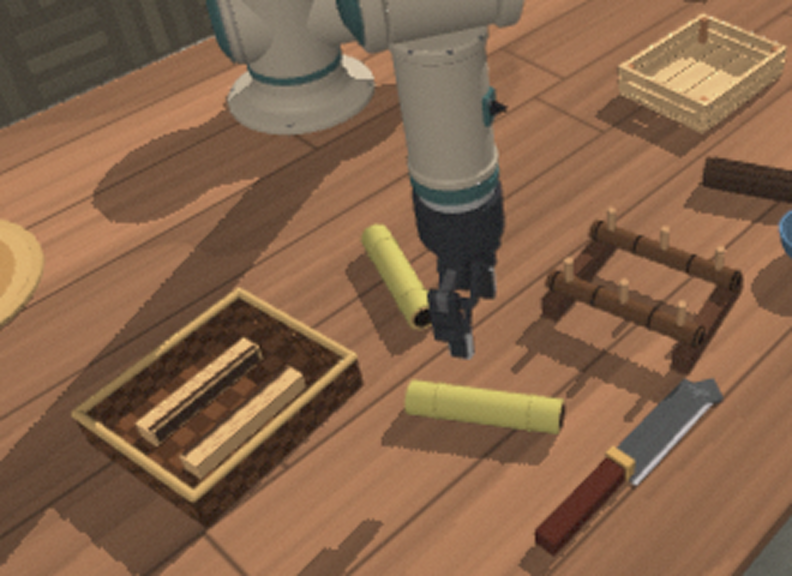

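Both sticks lie flat in the basket (zoom (200,390) and (245,420)). Now I grip the far tube.

Call:
arm_command:
  steps:
    - [[0, 0, 0], [0, 0, -35], 40]
    - [[0, 0, 0], [0, 0, -35], 40]
    - [[0, 0, 0], [0, 0, -30], 40]
    - [[0, 0, 0], [0, 0, -18], 40]
    - [[0, 0, 0], [0, 0, -11], 40]
    - [[0, 0, 0], [0, 0, 0], 40]
    - [[0, 0, 0], [0, 0, 0], 255]
    - [[0, 0, 0], [0, 0, 0], 255]
    - [[0, 0, 0], [0, 0, 0], 255]
    - [[0, 0, 0], [0, 0, 0], 255]
    - [[0, 0, 0], [0, 0, 0], 255]
    - [[0, 0, 0], [0, 0, 20], 255]
    - [[0, 0, 0], [0, 0, 40], 255]
    - [[0, 0, 0], [0, 0, 40], 255]
    - [[0, 0, 0], [0, 0, 40], 255]
    - [[0, 0, 0], [0, 0, 0], 255]

```text
clock: 21.18
position: [0.6545, -0.2462, 0.1482]
ee_rot: [0.003, 0.964, 0.266, 0.003]
contact_force: [0.1, -0.4, -1.1]
width: 0.035
```

```bash
python3 st.py
python3 - <<'E'
from h import *
np.set_printoptions(precision=1,suppress=True)
im=imaging.get_image("scene"); imaging.get_image("top")
a=cv2.resize(im[95:335,60:390],None,fx=2.4,fy=2.4,interpolation=cv2.INTER_CUBIC);cv2.imwrite("pics/s6.png",a)
# rack fit: hull of rails(z 0.03..052)+pegs+feet
pts=np.vstack([box(.19,.12,.032,.052),box(.15,.11,.08,.08),box(.186,.11,0,.029)])
ms={n:max(finder.cut_out(n,"rack"),key=lambda d:d["score"])["pixels"] for n in C}
ms={n:cv2.fillConvexPoly(np.zeros(m.shape,np.uint8),cv2.convexHull(np.argwhere(m)[:,::-1].astype(np.int32)),1)>0 for n,m in ms.items()}
x,i=fit(ms,pts,[.67,-.009,.21],0,False); print(x[:2]*1000,np.degrees(x[2]),i)
E
```

```text
t 21.18 tcp [ 654.5 -246.2  148.2] yaw -59.2 Z [ 0.007 -0.003 -1.   ] w 35.0 F [ 0.1 -0.4 -1.1] q [-0.46  0.51  1.35 -0.    1.28  0.57]
[672.4 -13.8] 10.608887247852687 [np.float64(0.944591212458287), np.float64(0.799407017612755)]
```

View pics/s6.png

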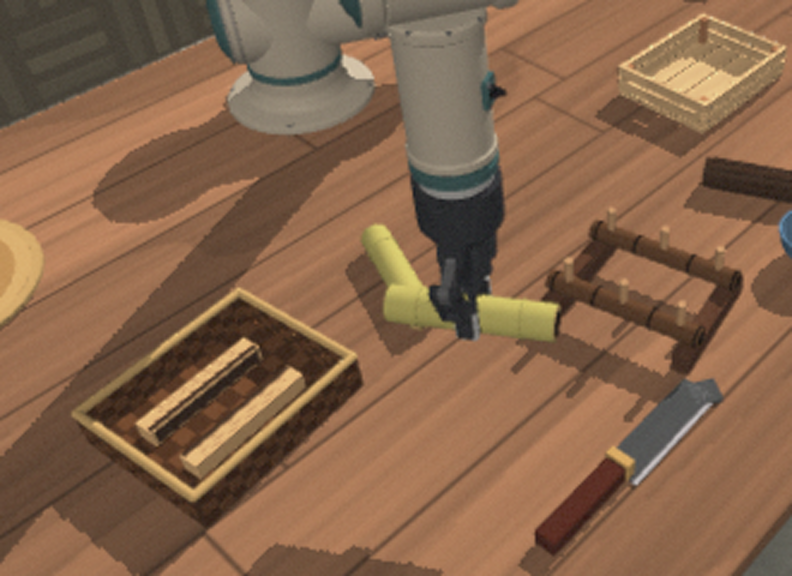

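```bash
cat > ov.py <<'E'
from h import *
import sys
x,y,yaw=float(sys.argv[1]),float(sys.argv[2]),np.radians(float(sys.argv[3]))
R=np.array([[np.cos(yaw),-np.sin(yaw)],[np.sin(yaw),np.cos(yaw)]])
def W(a,b,z): return np.r_[R@[a,b]+[x,y],z]
out=[]
for n,(x0,y0,w,h) in {"top":(280,130,100,105),"scene":(270,165,115,100)}.items():
    im=cv2.imread(f"pics/{n}0.png"); s=5
    a=cv2.resize(im[y0:y0+h,x0:x0+w],None,fx=s,fy=s,interpolation=cv2.INTER_CUBIC)
    q=lambda X:tuple(int(v) for v in ((proj(n,X)-[x0,y0]+.5)*s))
    for sy in(-1,1):
        c=[W(p*.095,sy*.05+r*.01,.052) for p,r in((1,1),(1,-1),(-1,-1),(-1,1))]
        for i in range(4): cv2.line(a,q(c[i]),q(c[(i+1)%4]),(0,255,0),1)
        for p in(-.07,0,.07): cv2.line(a,q(W(p,sy*.05,.052)),q(W(p,sy*.05,.08)),(255,255,0),1)
    out.append(cv2.resize(a,(int(a.shape[1]*400/a.shape[0]),400)))
cv2.imwrite(sys.argv[4],np.hstack(out))
E
python3 ov.py 670 -9 12 pics/ov1.png 2>/dev/null; sed -i 's/x,y,yaw=float(sys.argv\[1\]),float(sys.argv\[2\])/x,y,yaw=float(sys.argv[1])\/1000,float(sys.argv[2])\/1000/' ov.py; python3 ov.py 670 -9 12 pics/ov1.png
```

```text
(no output)
```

View pics/ov1.png

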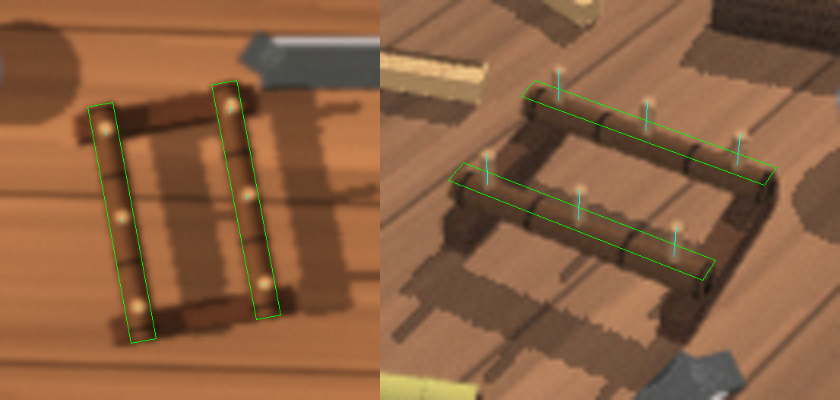

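The overlay of the rack at (670,-9), yaw 12° matches the rails and pegs in both views. The tube is held level. Moving it over the far gap at about (704,-2).

Call:
arm_command:
  steps:
    - [[0, 0, 0.1035], [4, 20.4, 0], 255]
    - [[0, 0, 0.1035], [4, 20.4, 0], 255]
    - [[0, 0, 0.1035], [4, 20.4, 0], 255]
    - [[0, 0, 0.1035], [4, 20.4, 0], 255]
    - [[0, 0, 0.1035], [4, 20.4, 0], 255]
    - [[0, 0, 0.1035], [4, 20.4, 0], 255]
    - [[0, 0, 0.1035], [4, 20.4, 0], 255]
    - [[0, 0, 0.1035], [4, 20.4, 0], 255]
    - [[0, 0, 0.1035], [4, 20.4, 0], 255]
    - [[0, 0, 0.1035], [4, 20.4, 0], 255]
    - [[0, 0, 0.1035], [4, 20.4, 0], 255]
    - [[0, 0, 0.1035], [4, 20.4, 0], 255]
    - [[0, 0, 0], [0, 0, 0], 255]
    - [[0, 0, 0], [0, 0, 0], 255]

```text
clock: 23.12
position: [0.6998, -0.0011, 0.1431]
ee_rot: [-0.001, 0.63, 0.777, -0.001]
contact_force: [-0.1, 0.3, -0.7]
width: 0.035
```

```bash
python3 st.py
python3 - <<'E'
from h import *
im=imaging.get_image("scene")
a=cv2.resize(im[85:285,210:480],None,fx=2.9,fy=2.9,interpolation=cv2.INTER_CUBIC);cv2.imwrite("pics/s7.png",a)
im=imaging.get_image("top")
a=cv2.resize(im[100:310,200:510],None,fx=2.5,fy=2.5,interpolation=cv2.INTER_CUBIC);cv2.imwrite("pics/top7.png",a)
E
```

```text
t 23.12 tcp [699.8  -1.1 143.1] yaw 11.9 Z [-0.002 -0.001 -1.   ] w 35.0 F [-0.1  0.3 -0.7] q [-0.1   0.52  1.34 -0.    1.29 -0.31]
```

View pics/s7.png

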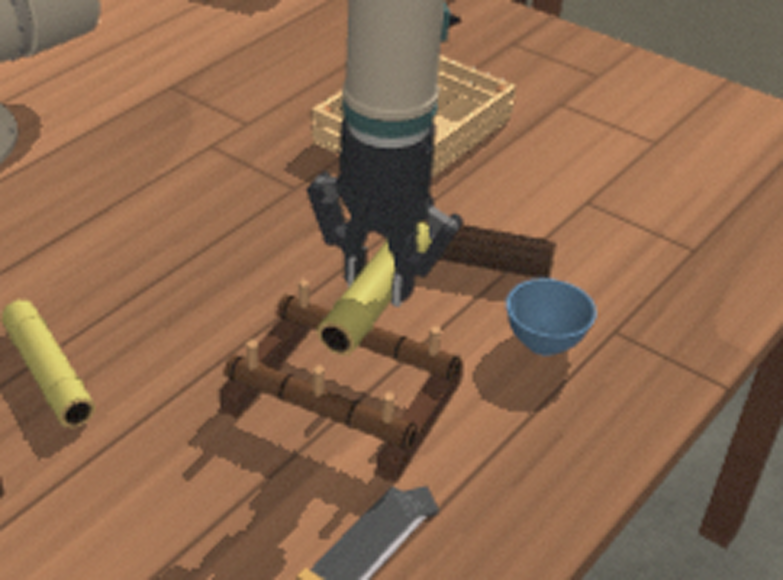

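View pics/top7.png

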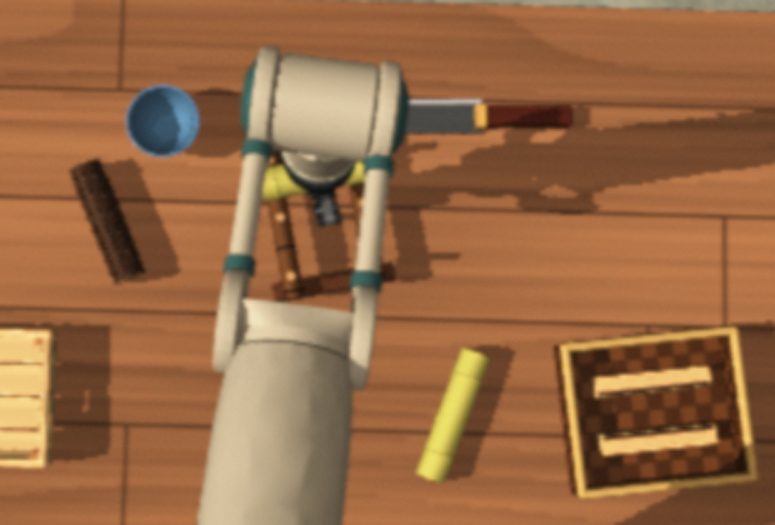

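Call:
arm_command:
  steps:
    - [[0, 0, 0], [4, -1, -20], 255]
    - [[0, 0, 0], [0, 0, -25], 255]
    - [[0, 0, 0], [0, 0, -20], 255]
    - [[0, 0, 0], [0, 0, -12], 255]
    - [[0, 0, 0], [0, 0, -8], 255]
    - [[0, 0, 0], [0, 0, 0], 255]
    - [[0, 0, 0], [0, 0, 0], 255]

```text
clock: 24.1
position: [0.7049, -0.0015, 0.06]
ee_rot: [0.001, 0.629, 0.777, 0.0]
contact_force: [-0.1, -1.1, 0.2]
width: 0.0351
```

```bash
python3 st.py
python3 - <<'E'
from h import *
im=imaging.get_image("scene")
a=cv2.resize(im[85:285,210:480],None,fx=2.9,fy=2.9,interpolation=cv2.INTER_CUBIC);cv2.imwrite("pics/s8.png",a)
E
```

```text
t 24.1 tcp [704.9  -1.5  60. ] yaw 12.0 Z [ 0.001 -0.    -1.   ] w 35.1 F [-0.1 -1.1  0.2] q [-0.1   0.59  1.43 -0.    1.12 -0.31]
```

View pics/s8.png

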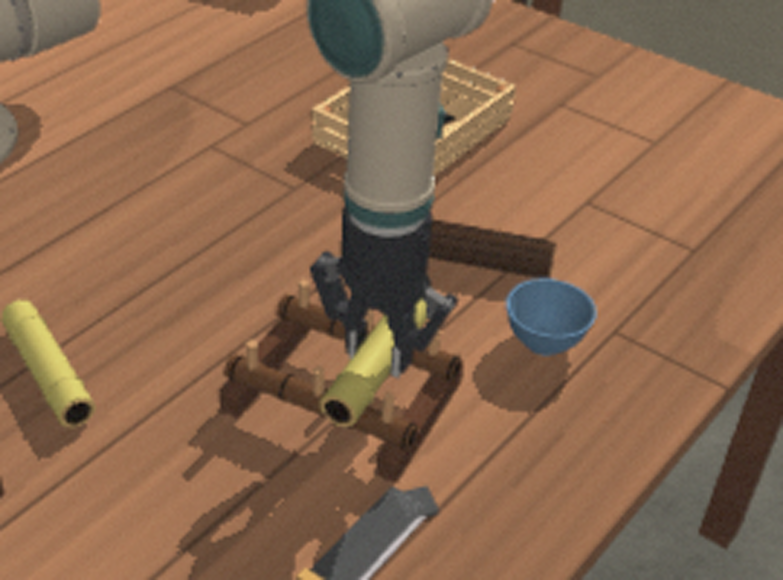

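The tube sits in the far gap between the pegs, just above the rails. Lowering 3 mm, releasing, and moving to the second tube.

Call:
arm_command:
  steps:
    - [[0, 0, 0], [0, 0, -3], 255]
    - [[0, 0, 0], [0, 0, 0], 255]
    - [[0, 0, 0], [0, 0, 0], 100]
    - [[0, 0, 0], [0, 0, 0], 100]
    - [[0, 0, 0], [0, 0, 0], 100]
    - [[0, 0, 0], [0, 0, 10], 100]
    - [[0, 0, 0], [0, 0, 30], 100]
    - [[0, 0, 0], [0, 0, 40], 100]

```text
clock: 25.15
position: [0.7039, -0.0014, 0.1366]
ee_rot: [-0.001, 0.63, 0.777, -0.001]
contact_force: [-0.3, -0.5, 0.6]
width: 0.0521
```

Call:
arm_command:
  steps:
    - [[0, 0, 0.085], [-22.7, -14.5, 0], 40]
    - [[0, 0, 0.085], [-22.7, -14.5, 0], 40]
    - [[0, 0, 0.085], [-22.7, -14.5, 0], 40]
    - [[0, 0, 0.085], [-22.7, -14.5, 0], 40]
    - [[0, 0, 0.085], [-22.7, -14.5, 0], 40]
    - [[0, 0, 0.085], [-22.7, -14.5, 0], 40]
    - [[0, 0, 0.085], [-22.7, -14.5, 0], 40]
    - [[0, 0, 0.085], [-22.7, -14.5, 0], 40]
    - [[0, 0, 0.085], [-22.7, -14.5, 0], 40]
    - [[0, 0, 0.085], [-22.7, -14.5, 0], 40]
    - [[0, 0, 0.085], [-22.7, -14.5, 0], 40]
    - [[0, 0, 0.085], [-22.7, -14.5, 0], 40]
    - [[0, 0, 0], [0, 0, 0], 40]
    - [[0, 0, 0], [0, 0, 0], 40]

```text
clock: 26.9
position: [0.433, -0.1755, 0.1369]
ee_rot: [0.001, 0.171, 0.985, -0.0]
contact_force: [0.6, -0.2, -0.5]
width: 0.0718
```

```bash
python3 st.py
python3 - <<'E'
from h import *
im=imaging.get_image("scene")
a=cv2.resize(im[85:285,190:460],None,fx=2.9,fy=2.9,interpolation=cv2.INTER_CUBIC);cv2.imwrite("pics/s9.png",a)
im=imaging.get_image("top")
a=cv2.resize(im[100:310,200:510],None,fx=2.5,fy=2.5,interpolation=cv2.INTER_CUBIC);cv2.imwrite("pics/top9.png",a)
E
```

```text
t 26.9 tcp [ 433.  -175.5  136.9] yaw 70.3 Z [ 0.002 -0.    -1.   ] w 71.8 F [ 0.6 -0.2 -0.5] q [-0.53  0.19  1.88  0.    1.07 -1.76]
```

View pics/s9.png

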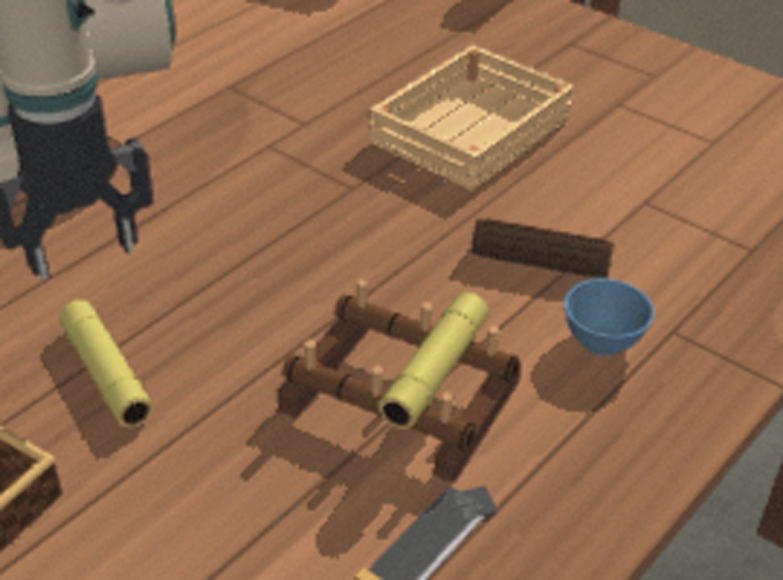

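View pics/top9.png

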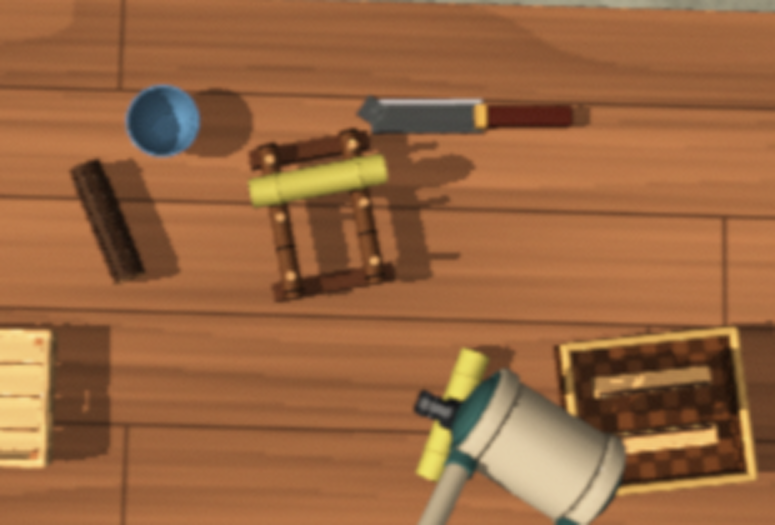

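The first tube lies square across both rails in the far gap with an even overhang (top zoom (318,180)). Picking up the second tube.

Call:
arm_command:
  steps:
    - [[0, 0, 0], [0, 0, -35], 40]
    - [[0, 0, 0], [0, 0, -35], 40]
    - [[0, 0, 0], [0, 0, -33], 40]
    - [[0, 0, 0], [0, 0, -18], 40]
    - [[0, 0, 0], [0, 0, -11], 40]
    - [[0, 0, 0], [0, 0, 0], 40]
    - [[0, 0, 0], [0, 0, 0], 255]
    - [[0, 0, 0], [0, 0, 0], 255]
    - [[0, 0, 0], [0, 0, 0], 255]
    - [[0, 0, 0], [0, 0, 0], 255]
    - [[0, 0, 0], [0, 0, 0], 255]
    - [[0, 0, 0], [0, 0, 20], 255]
    - [[0, 0, 0], [0, 0, 40], 255]
    - [[0, 0, 0], [0, 0, 40], 255]
    - [[0, 0, 0], [0, 0, 40], 255]
    - [[0, 0, 0], [0, 0, 0], 255]

```text
clock: 29.0
position: [0.434, -0.1766, 0.1473]
ee_rot: [0.004, 0.17, 0.985, -0.001]
contact_force: [0.5, -0.7, -0.9]
width: 0.0353
```

Call:
arm_command:
  steps:
    - [[0, 0, -0.085], [16.9, 13.3, 0], 255]
    - [[0, 0, -0.085], [16.9, 13.3, 0], 255]
    - [[0, 0, -0.085], [16.9, 13.3, 0], 255]
    - [[0, 0, -0.085], [16.9, 13.3, 0], 255]
    - [[0, 0, -0.085], [16.9, 13.3, 0], 255]
    - [[0, 0, -0.085], [16.9, 13.3, 0], 255]
    - [[0, 0, -0.085], [16.9, 13.3, 0], 255]
    - [[0, 0, -0.085], [16.9, 13.3, 0], 255]
    - [[0, 0, -0.085], [16.9, 13.3, 0], 255]
    - [[0, 0, -0.085], [16.9, 13.3, 0], 255]
    - [[0, 0, -0.085], [16.9, 13.3, 0], 255]
    - [[0, 0, -0.085], [16.9, 13.3, 0], 255]
    - [[0, 0, 0], [0, 0, 0], 255]
    - [[0, 0, 0], [0, 0, 0], 255]

```text
clock: 30.75
position: [0.6335, -0.0161, 0.1431]
ee_rot: [-0.001, 0.629, 0.777, -0.001]
contact_force: [-1.2, 0.0, 0.1]
width: 0.0351
```

```bash
python3 st.py
python3 - <<'E'
from h import *
im=imaging.get_image("scene")
a=cv2.resize(im[85:285,190:460],None,fx=2.9,fy=2.9,interpolation=cv2.INTER_CUBIC);cv2.imwrite("pics/s10.png",a)
E
```

```text
t 30.75 tcp [633.5 -16.1 143.1] yaw 12.0 Z [-0.003 -0.    -1.   ] w 35.1 F [-1.2  0.   0.1] q [-0.13  0.42  1.51 -0.    1.22 -0.34]
```

View pics/s10.png

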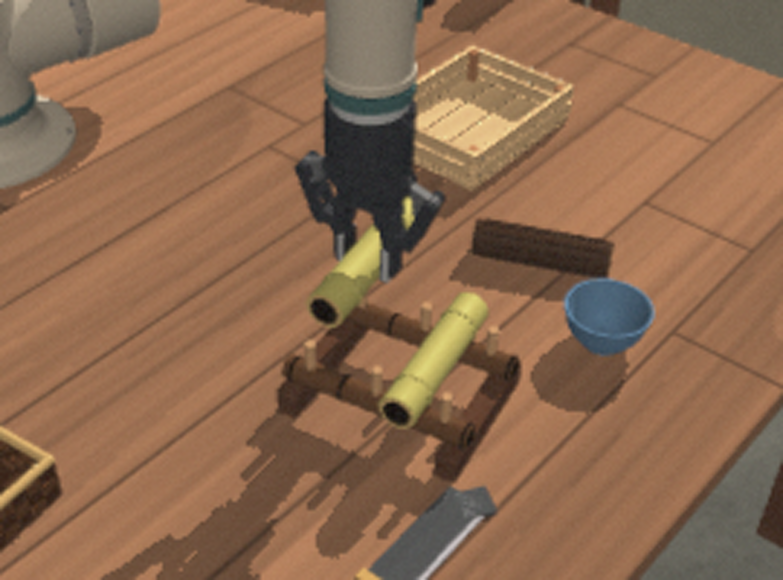

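Call:
arm_command:
  steps:
    - [[0, 0, 0], [1, 0, -20], 255]
    - [[0, 0, 0], [0, 0, -25], 255]
    - [[0, 0, 0], [0, 0, -20], 255]
    - [[0, 0, 0], [0, 0, -12], 255]
    - [[0, 0, 0], [0, 0, -8], 255]
    - [[0, 0, 0], [0, 0, 0], 255]
    - [[0, 0, 0], [0, 0, 0], 255]

```text
clock: 31.68
position: [0.6364, -0.0159, 0.0601]
ee_rot: [0.001, 0.629, 0.777, 0.0]
contact_force: [0.2, 0.1, 0.2]
width: 0.0357
```

```bash
python3 st.py
python3 - <<'E'
from h import *
im=imaging.get_image("scene")
a=cv2.resize(im[85:285,190:460],None,fx=2.9,fy=2.9,interpolation=cv2.INTER_CUBIC);cv2.imwrite("pics/s11.png",a)
E
```

```text
t 31.68 tcp [636.4 -15.9  60.1] yaw 12.0 Z [ 0.001 -0.    -1.   ] w 35.7 F [0.2 0.1 0.2] q [-0.13  0.5   1.61  0.    1.04 -0.34]
```

View pics/s11.png

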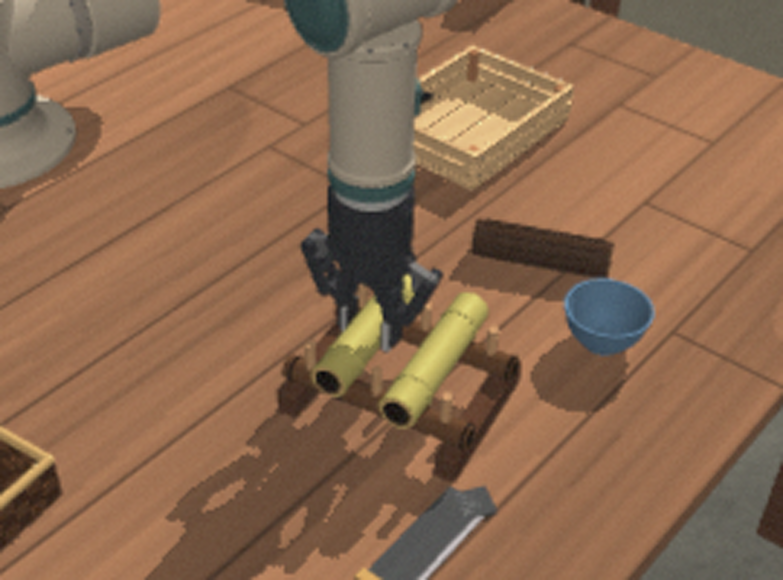

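Call:
arm_command:
  steps:
    - [[0, 0, 0], [0, 0, -3], 255]
    - [[0, 0, 0], [0, 0, 0], 255]
    - [[0, 0, 0], [0, 0, 0], 105]
    - [[0, 0, 0], [0, 0, 0], 105]
    - [[0, 0, 0], [0, 0, 0], 105]
    - [[0, 0, 0], [0, 0, 10], 105]
    - [[0, 0, 0], [0, 0, 30], 105]
    - [[0, 0, 0], [0, 0, 40], 105]

```text
clock: 32.72
position: [0.6352, -0.0158, 0.1367]
ee_rot: [-0.001, 0.629, 0.777, -0.001]
contact_force: [-0.3, -0.3, 0.3]
width: 0.0503
```

Call:
arm_command:
  steps:
    - [[0, 0, -0.0966], [1.4, 19.2, 0], 40]
    - [[0, 0, -0.0966], [1.4, 19.2, 0], 40]
    - [[0, 0, -0.0966], [1.4, 19.2, 0], 40]
    - [[0, 0, -0.0966], [1.4, 19.2, 0], 40]
    - [[0, 0, -0.0966], [1.4, 19.2, 0], 25]
    - [[0, 0, -0.0966], [1.4, 19.2, 0], 25]
    - [[0, 0, -0.0966], [1.4, 19.2, 0], 25]
    - [[0, 0, -0.0966], [1.4, 19.2, 0], 25]
    - [[0, 0, -0.0966], [1.4, 19.2, 0], 25]
    - [[0, 0, -0.0966], [1.4, 19.2, 0], 25]
    - [[0, 0, -0.0966], [1.4, 19.2, 0], 25]
    - [[0, 0, -0.0966], [1.4, 19.2, 0], 25]
    - [[0, 0, -0.0966], [1.4, 19.2, 0], 25]
    - [[0, 0, -0.0966], [1.4, 19.2, 0], 25]
    - [[0, 0, 0], [0, 0, 0], 25]
    - [[0, 0, 0], [0, 0, 0], 25]

```text
clock: 34.72
position: [0.6554, 0.2523, 0.1366]
ee_rot: [0.0, 0.977, 0.213, -0.0]
contact_force: [0.1, -0.1, -0.6]
width: 0.0769
```

```bash
python3 st.py
python3 - <<'E'
from h import *
im=imaging.get_image("scene")
a=cv2.resize(im[85:285,190:460],None,fx=2.9,fy=2.9,interpolation=cv2.INTER_CUBIC);cv2.imwrite("pics/s12.png",a)
im=imaging.get_image("top")
a=cv2.resize(im[100:310,140:450],None,fx=2.5,fy=2.5,interpolation=cv2.INTER_CUBIC);cv2.imwrite("pics/top12.png",a)
E
```

```text
t 34.73 tcp [655.4 252.3 136.6] yaw -65.4 Z [ 0.    -0.001 -1.   ] w 76.9 F [ 0.1 -0.1 -0.6] q [ 0.27  0.52  1.35 -0.    1.27  1.41]
```

View pics/s12.png

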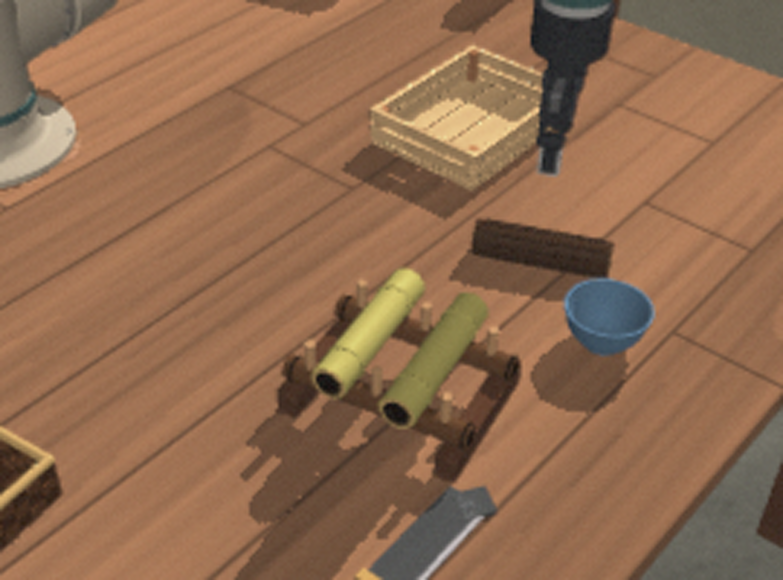

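View pics/top12.png

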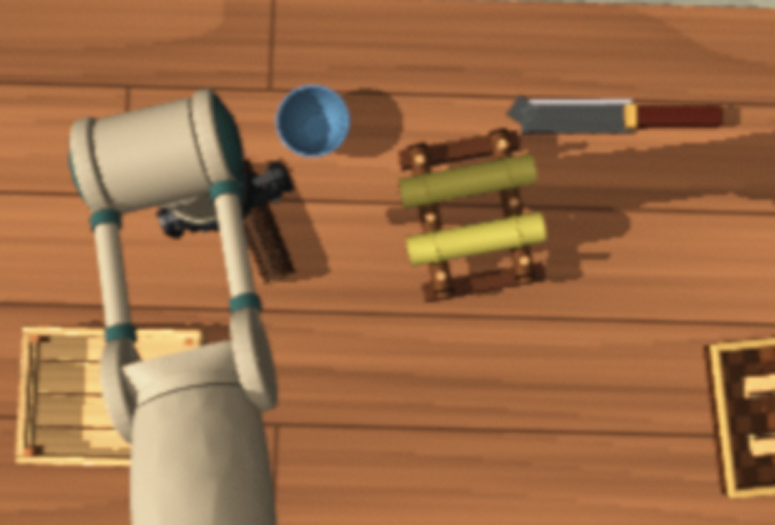

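Both tubes lie across both rails, one in each gap (scene zoom (370,335) and (435,360)). Now the billet.

Call:
arm_command:
  steps:
    - [[0, 0, 0], [0, 0, -35], 25]
    - [[0, 0, 0], [0, 0, -35], 25]
    - [[0, 0, 0], [0, 0, -33], 25]
    - [[0, 0, 0], [0, 0, -18], 25]
    - [[0, 0, 0], [0, 0, -11], 25]
    - [[0, 0, 0], [0, 0, 0], 25]
    - [[0, 0, 0], [0, 0, 0], 255]
    - [[0, 0, 0], [0, 0, 0], 255]
    - [[0, 0, 0], [0, 0, 0], 255]
    - [[0, 0, 0], [0, 0, 0], 255]
    - [[0, 0, 0], [0, 0, 0], 255]
    - [[0, 0, 0], [0, 0, 20], 255]
    - [[0, 0, 0], [0, 0, 40], 255]
    - [[0, 0, 0], [0, 0, 40], 255]
    - [[0, 0, 0], [0, 0, 40], 255]
    - [[0, 0, 0], [0, 0, 0], 255]
  newtons: 55

```text
clock: 36.83
position: [0.6575, 0.2536, 0.1481]
ee_rot: [-0.0, 0.977, 0.212, 0.004]
contact_force: [-1.0, -0.6, -1.6]
width: 0.0391
```

```bash
python3 st.py
python3 - <<'E'
from h import *
im=imaging.get_image("scene")
a=cv2.resize(im[85:285,190:460],None,fx=2.9,fy=2.9,interpolation=cv2.INTER_CUBIC);cv2.imwrite("pics/s13.png",a)
E
```

```text
t 36.83 tcp [657.5 253.6 148.1] yaw -65.5 Z [ 0.007  0.002 -1.   ] w 39.1 F [-1.  -0.6 -1.6] q [ 0.27  0.51  1.33 -0.    1.29  1.41]
```

View pics/s13.png

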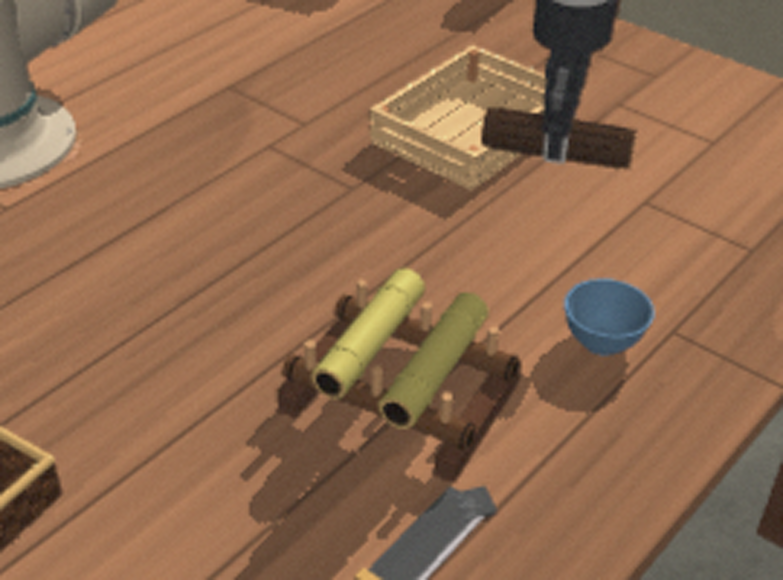

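Call:
arm_command:
  steps:
    - [[0, 0, 0.096], [-18, 13.4, 0], 255]
    - [[0, 0, 0.096], [-18, 13.4, 0], 255]
    - [[0, 0, 0.096], [-18, 13.4, 0], 255]
    - [[0, 0, 0.096], [-18, 13.4, 0], 255]
    - [[0, 0, 0.096], [-18, 13.4, 0], 255]
    - [[0, 0, 0.096], [-18, 13.4, 0], 255]
    - [[0, 0, 0.096], [-18, 13.4, 0], 255]
    - [[0, 0, 0.096], [-18, 13.4, 0], 255]
    - [[0, 0, 0.096], [-18, 13.4, 0], 255]
    - [[0, 0, 0.096], [-18, 13.4, 0], 255]
    - [[0, 0, 0.096], [-18, 13.4, 0], 255]
    - [[0, 0, 0.096], [-18, 13.4, 0], 255]
    - [[0, 0, 0], [0, 0, 0], 255]
    - [[0, 0, 0], [0, 0, 0], 255]

```text
clock: 38.62
position: [0.4394, 0.413, 0.143]
ee_rot: [0.0, 0.704, 0.71, -0.001]
contact_force: [-0.2, -0.4, 0.3]
width: 0.0389
```

```bash
python3 st.py
python3 - <<'E'
from h import *
im=imaging.get_image("scene")
a=cv2.resize(im[45:245,190:460],None,fx=2.9,fy=2.9,interpolation=cv2.INTER_CUBIC);cv2.imwrite("pics/s14.png",a)
E
```

```text
t 38.62 tcp [439.4 413.  143. ] yaw 0.4 Z [-0.001 -0.002 -1.   ] w 38.9 F [-0.2 -0.4  0.3] q [ 0.64  0.38  1.58 -0.    1.19  0.63]
```

View pics/s14.png

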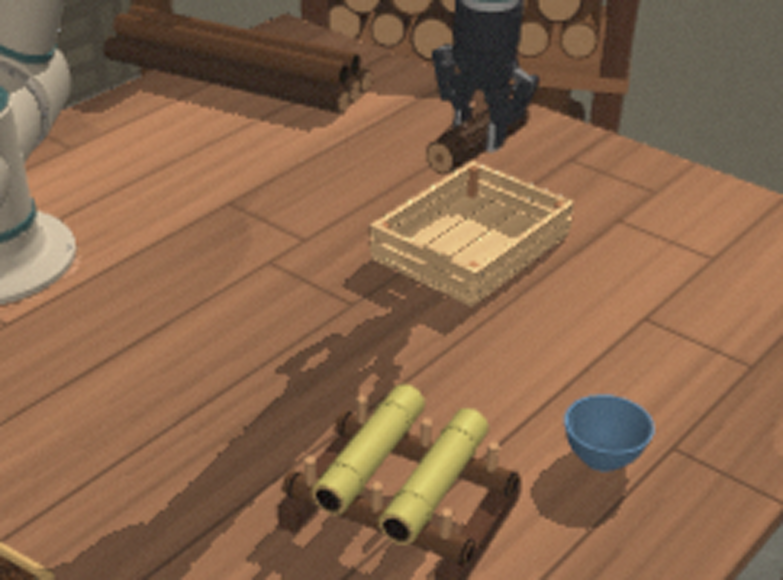

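The billet is level above the crate and parallel to its long side. Lowering, releasing, and backing off upward.

Call:
arm_command:
  steps:
    - [[0, 0, 0], [0, 1, -30], 255]
    - [[0, 0, 0], [0, 0, -35], 255]
    - [[0, 0, 0], [0, 0, -30], 255]
    - [[0, 0, 0], [0, 0, -18], 255]
    - [[0, 0, 0], [0, 0, -10], 255]
    - [[0, 0, 0], [0, 0, -6], 255]
    - [[0, 0, 0], [0, 0, 0], 255]
    - [[0, 0, 0], [0, 0, 0], 75]
    - [[0, 0, 0], [0, 0, 0], 75]
    - [[0, 0, 0], [0, 0, 0], 75]
    - [[0, 0, 0], [0, 0, 0], 75]
    - [[0, 0, 0], [0, 0, 10], 75]
    - [[0, 0, 0], [0, 0, 30], 75]
    - [[0, 0, 0], [0, 0, 45], 75]
    - [[0, 0, 0], [-20, 0, 50], 75]
    - [[0, 0, 0], [-45, 0, 30], 75]
    - [[0, 0, 0], [-45, 0, 0], 75]
    - [[0, 0, 0], [-45, 0, 0], 75]
    - [[0, 0, 0], [0, 0, 0], 75]
    - [[0, 0, 0], [0, 0, 0], 75]

```text
clock: 41.18
position: [0.2851, 0.4152, 0.1811]
ee_rot: [0.0, 0.704, 0.71, 0.001]
contact_force: [0.1, -0.1, -0.8]
width: 0.0603
```

```bash
python3 st.py
python3 - <<'E'
from h import *
np.set_printoptions(precision=1,suppress=True)
imgs={n:imaging.get_image(n) for n in C}
for n in imgs: cv2.imwrite(f"pics/{n}15.png",imgs[n])
cv2.imwrite("pics/sz15.png",cv2.resize(imgs["scene"][95:315,80:420],None,fx=2.3,fy=2.3,interpolation=cv2.INTER_CUBIC))
cv2.imwrite("pics/tz15.png",cv2.resize(imgs["top"][125:310,135:515],None,fx=2.1,fy=2.1,interpolation=cv2.INTER_CUBIC))
def rel(X,o,yaw):
    d=X[:2]-np.array(o); c,s=np.cos(np.radians(yaw)),np.sin(np.radians(yaw)); return np.array([c*d[0]+s*d[1],-s*d[0]+c*d[1]])
fr=[("rack",(670,-9),12),("basket",(444,-416),7.4),("crate",(439.5,415),.4),]
for t,z,f in (("bamboo_a_center",.070,fr[0]),("bamboo_b_center",.07,fr[0]),("kindling_a_center",.017,fr[1]),("kindling_b_center",.017,fr[1]),("billet_center",.028,fr[2])):
    S=[d for d in finder.cut_out("scene",t) if d["score"]>.15]; T=[d for d in finder.cut_out("top",t) if d["score"]>.15]
    for d in T:
        m,c,sz,a=rect("top",d["pixels"],z); r=rel(c,f[1],f[2])
        if abs(r).max()<130:
            print(t,f[0],round(d["score"],2),"local",r,"size",np.array(sz),"axis local",round(a-f[2],1))
            for e in S:
                X,q=tri(cen(e["pixels"]),cen(d["pixels"]))
                if q<5: print("   tri",rel(X*1000,f[1],f[2]),"z",round(X[2]*1000,1),"res",round(q,1))
E
```

```text
t 41.17 tcp [285.1 415.2 181.1] yaw 0.5 Z [ 0.002  0.001 -1.   ] w 60.3 F [ 0.1 -0.1 -0.8] q [ 0.83  0.2   1.74 -0.    1.2   0.82]
bamboo_a_center rack 0.76 local [-33.4   2.6] size [ 38.8 163.6] axis local 89.9
   tri [-34.2   2. ] z 65.3 res 0.9
bamboo_b_center rack 0.85 local [35.8 -2.1] size [ 37.  163.8] axis local 91.0
   tri [36.  -3.3] z 65.7 res 0.4
kindling_a_center basket 0.8 local [34.3 -4.7] size [ 28.4 146.2] axis local 90.6
   tri [33.8 -6.1] z 15.3 res 0.5
kindling_b_center basket 0.95 local [-33.1  -4.1] size [ 28.1 147.7] axis local 89.9
   tri [-34.4  -5.9] z 15.7 res 0.3
billet_center crate 0.86 local [0.3 0.6] size [ 40.  159.8] axis local 89.8
   tri [2.7 1.4] z 32.8 res 0.9
```

View pics/sz15.png

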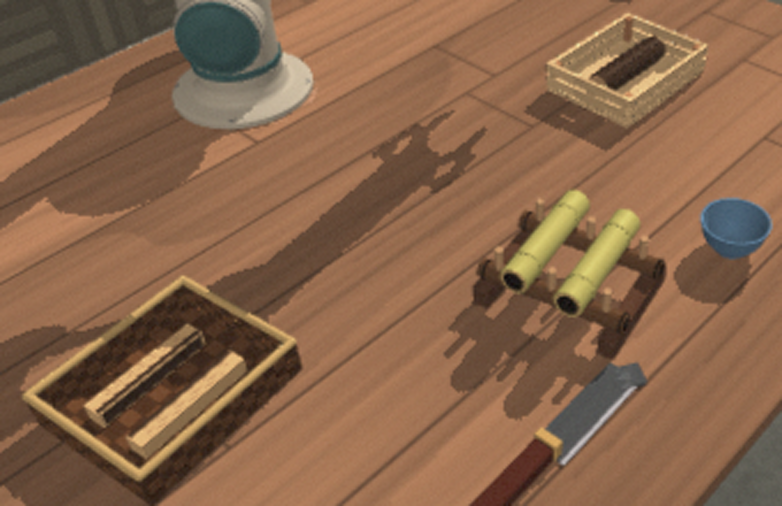

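View pics/tz15.png

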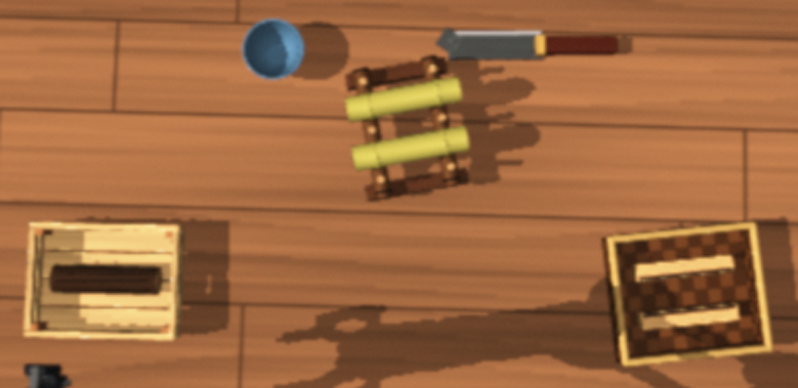

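All five pieces are in place, the bowl and billhook have not moved, and the arm is clear. Handing in.

```bash
python3 -c "
from rig import manip
print(manip.sign_off())"
```

```text
the job is handed in; nothing more can be done
None
```

All five pieces are in place, and I handed the job in at about 41 s of the 125 s allowed; no verdict was reported.

| Piece | Where it lies | Offset from the middle of its place (local x, y) | Measured centre height |
|---|---|---|---|
| Kindling sticks | flat in the basket, parallel to its long side | +34 / -5 mm and -33 / -4 mm | about 15 mm |
| Bamboo tube, far gap | across both rails | +36 / -2 mm, within 1° of square | about 66 mm |
| Bamboo tube, near gap | across both rails | -33 / +3 mm, within 1° of square | about 65 mm |
| Billet | flat in the crate | within 3 mm | about 33 mm |

- **Heights that disagreed:** the triangulated tube heights read about 4–5 mm below the expected 70 mm, and the billet about 5 mm above its expected 28 mm. I put this down to mask and calibration error. All are still inside the limits, and both tubes look level on the rails in the pictures.
- **Rack position:** an automatic fit of the rack from the cameras matched poorly in one view, so I did not use it. I used the position checked by overlaying the rack outline on both pictures.
- **Bowl and billhook:** in the last pictures both are where they were at the start.
- **Arm:** it ended clear of everything, with no notable contact force.

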